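# Slide the sanding block down its drying lane

## Task

Push the cork sanding block lengthwise down the lane between the two aluminium rails until its leading end is up against the steel stop at the far end, and leave it there, lying flat and straight. The rails are freshly coated: neither the block nor the robot may touch either of them. Only push the block along the board, never pick it up or tip it, and leave the other things on the bench where they are.

Things in the scene. Friction and masses are not known exactly. Their poses are not given: they have to be found in the camera images.
- lane_board: Fixed plywood board, 380 x 170 x 12 mm, flat on the bench, carrying the lane; its place and heading vary, the lane runs roughly from the robot's right to its left. Origin on its underside, on the lane's centre line; x axis along the lane towards the stop, y to the left of that, z up. It spans x = -200 to +180 mm, y = -85 to +85 mm; the block starts on the open apron, x = -200 to -30 mm.
- stop_face (a point): Foot of the stop's face, on the lane's centre line at the board's top; x = 155 mm in the board's frame, same axes. The stop is a dark steel bar across the lane's far end, 78 mm wide, 17 mm thick, 20 mm high with two screw heads 4 mm higher.
- lane_mouth (a point): Middle of the lane's mouth at the board's top: where the rails begin, x = -30 mm in the board's frame, same axes.
- rail_left: Left guide rail (at +y of the board), aluminium bar 200 x 14 x 20 mm, fixed on the board parallel to the lane; origin in the middle of its underside, x along the lane. In the board's frame it spans x = -30 to +170 mm, y = 46.5 to 60.5 mm, z = 12 to 32 mm, with screw heads 3.5 mm higher. Must not be touched.
- rail_right: Right guide rail, the same bar at the other side: y = -60.5 to -46.5 mm in the board's frame. The clear lane between the rails is 93 mm wide. Must not be touched.
- sanding_block: Loose cork sanding block wrapped in abrasive, a brick 69 x 118 x 31 mm, about 0.12 kg. Origin at the centre of its underside; y along its length (roughly towards the stop), z up. Starts flat before the lane's mouth, up to 25 mm off the centre line and 0.25 rad askew. Centred, it has 12 mm to spare each side; against the stop its origin is at x = 96 mm of the board. Stops when the push stops.
- brass_weight: Bystander: brass hold-down weight with a knob, 54 mm across, 63 mm high, standing on the bench beyond the stop end of the board. Origin at the centre of its underside.
- hardener_tube: Bystander: lying tube, 40 x 131 x 32 mm, on the bench at the robot's left, further off beyond the stop end of the board. Origin at the centre of its underside, y along its length.
- pine_block: Bystander: plain dark pine offcut, 45 x 125 x 34 mm, lying on the bench just off the apron end of the board, crosswise to the lane, its near side about 50 mm from the board's edge. Origin at the centre of its underside, y along its length.
- mixing_cup: Bystander: clear plastic cup, 67 mm across, 70 mm high, standing on the bench beyond the stop end of the board. Origin at the centre of its underside.
Not all that is in view belongs to the job. Leave any blue look-alike of the sanding_block alone.

How it is judged:
By the outcome, as a careful person would: the job done as asked, in the order asked, and still so for the second after the job is handed in, with the robot touching nothing.
It also fails if it takes over 58 s, if anything falls off the work surface, if the arm or the gripper's body presses on something with over 40 N, if the wrist force passes 120 N, or if a joint passes its speed limit or range.

## Robot

A 6-joint arm with a two-finger parallel gripper is mounted at the origin on the work surface; the furniture and walls round the work are solid. World frame = base frame: x ahead of the robot, y to its left, z up, the work surface at z = 0. Lengths are in m, angles in rad, forces in N, time in s.
With the tool pointing down it reaches from about 0.3 to 0.875 m from the base axis. Payload 6.4 kg.
Tool frame: the origin (TCP) lies midway between the tips of the shut fingers; the grasp point (between the pads) lies 19 mm behind it (ctrl.pinch_z is the distance from the TCP to the grasp point, in m); z points along the fingers, y is the line along which they close (so a half turn about z gives the same grasp; the last joint's range is limited). The gripper opens to 85 mm and grips with 20 to 120 N. Pads are 22 mm wide; open, the fingers measure 114 mm over their backs; the gripper's body (76 mm by 85 mm) begins 54 mm behind the grasp point. The pads swing forward as they close: fully open they stand 13 mm farther back than shut.
Start: joints at [0.97, 0.181, 1.607, -0, 1.354, -0.206], TCP at [0.221, 0.531, 0.231] pointing down, gripper open.
Joint ranges: [-2.99, 2.99], [-0.89, 2.07], [0.3, 2.58], [-1.14, 4.28], [0, 2.63], [-3.12, 3.12]. Speed limits (rad/s): [2.57, 2.57, 3.01, 3.14, 3.14, 3.14].

## Interface

Orientations are given as a unit quaternion [w, x, y, z].
In Python, from bench import ctrl gives the robot as it stands.
- The arm moves only by the tool apply_moves, never from a script. Its argument "moves" is a list of rows, each an object with "jaw": the opening, from 0 (shut) to 1 (fully open); "offset": the shift along the tool's x, y, z in mm, a list of three; "rot": the turn, a rotation vector about the tool's x, y, z in degrees, a list of three. In form: [{"jaw": jaw, "offset": [dx, dy, dz], "rot": [ax, ay, az]}, ...]. A call has exactly 5 rows; each row shifts and turns the commanded pose from where the row before left it, along the tool's axes as they then stand; what a row does not reach is not made up. A row lasts 1/8 s, in which the tool goes at most 62.5 mm and 10.7 degrees, less where a joint would pass 70% of its speed; a pose out of reach is approached as far as the arm can. A call is refused whole if a number of a shift passes 62.5 or a number of a turn 10.7, either way. A call with a gripper value outside its range is refused whole. The fingers move at their own pace and stop on an object; the grip force is fixed at half the most. Time passes only in rows, so rows that do not move let the fingers close, or fill a call up. It gives the time, the measured TCP pose, the force, the opening and the grip force at its end, in the units of the state.
- ctrl.get_obs(): the state, without advancing time (a new reading comes with each control period).
- ctrl.camera(name): name is "scene" or "top" or "wrist"; returns (picture, depth): 384x512x3 uint8, red, green, blue; 384x512 float32, m along the optical axis (not along the pixel's ray), 0 where there is no reading.
- ctrl.camera_params(name): a dict with "K" (3x3 intrinsics, pixels), "dist" ([k1, k2, p1, p2, k3] as OpenCV has them; the pictures are not rectified), "cam_to_world" (4x4, takes a point from camera to world coordinates); the wrist camera has in their place "mount" (4x4, takes a point from camera to tool coordinates, whose origin is the TCP and whose axes are the flange's). Camera axes: x right, y down, z forward; pixel columns grow to the right and rows downward; lengths in m; the calibration is good to about 2 mm. A picture is of the moment at which its call begins: read the wrist's pose just before it. camera_params takes no time and is no camera call.
- ctrl.hand_in(): hands the job in; it is judged then, once.
Trained networks look in the newest picture that a camera, given by its name, has taken for a name from the list of things; names that differ only in an ending like _2 or _b are one class to them, and where a whole thing is asked for, a point or a joint stands for the part that bears it (a point fixed in the world has none). Each returns a list of dicts, best first, with "score" (0 to 1); they miss things now and then, are a little off and sometimes report something else, mostly with a low value. They report only what shows in the picture. A call takes as long as a camera call. They do not tell look-alikes from the thing itself.
- ctrl.outline_of(camera, target): "region" (384x512 bool, what is visible of it) and "position" ([column, row] in pixels, amid what is visible of it).
The state is a dict: "time_s": time; "q": joint angles; "dq": joint speeds; "joint_efforts": joint torques, N m; "eef_pos": TCP position; "eef_rot": TCP orientation; "wrist_force": force on the tool from outside, world axes, zero at the start; "torque": the same for the moment, N m; "opening": opening from 0.0 (shut) to 1.0 (fully open); "grasp_force": force on a finger pad.
Only numpy, scipy, OpenCV 4.12 (cv2) and the standard library are available. Lean on these libraries where they do the work, as an engineer would, in place of code of your own. Each camera call takes 0.05 s, during which the arm holds its last target. There are 200 camera calls.

## Working session

There is one attempt and no reset: what is moved stays moved. The work goes in short steps, Python scripts to look and compute and a tool call to move; the robot and the scene stay as the last step left them, time stands still between calls to the robot, and variables do not carry over. Pictures are saved under pics/ and viewed, at most 10 in all, crops included, and the job is handed in when it is done.

Besides the shell and the picture viewer there is one more tool, called after "Request:" as name(argument=value, ...), one argument or row to a line, values as JSON. apply_moves: Moves the arm, as the interface text tells. Its arguments: {"type":"object","properties":{"moves":{"type":"array"}},"required":["moves"]}

```bash
ls; mkdir -p pics
cat > h.py <<'E'
import numpy as np, cv2
from bench import ctrl
from scipy.spatial.transform import Rotation as R
def world(cam, uv, depth):
    p=ctrl.camera_params(cam); K=np.array(p["K"]); d=np.array(p["dist"]); T=np.array(p["cam_to_world"])
    uv=np.asarray(uv,float).reshape(-1,2)
    n=cv2.undistortPoints(uv.reshape(-1,1,2),K,d).reshape(-1,2)
    z=depth[uv[:,1].astype(int),uv[:,0].astype(int)]
    P=np.c_[n*z[:,None],z]
    return (P@T[:3,:3].T+T[:3,3])[z>0]
def plane(cam, uv, h):
    p=ctrl.camera_params(cam); K=np.array(p["K"]); d=np.array(p["dist"]); T=np.array(p["cam_to_world"])
    n=cv2.undistortPoints(np.asarray(uv,float).reshape(-1,1,2),K,d).reshape(-1,2)
    r=np.c_[n,np.ones(len(n))]@T[:3,:3].T
    return T[:3,3]+r*((h-T[2,3])/r[:,2])[:,None]
E
python3 - <<'E'
from h import *
print(ctrl.get_obs())
im,d=ctrl.camera("top"); cv2.imwrite("pics/top.png",im[...,::-1]); np.save("d.npy",d)
for n in ["sanding_block","lane_board","rail_left","rail_right","stop_face","pine_block","brass_weight","mixing_cup","hardener_tube"]:
    for r in ctrl.outline_of("top",n)[:3]:
        v,u=np.nonzero(r["region"]); P=world("top",np.c_[u,v],d)
        rect=cv2.minAreaRect(P[:,:2].astype(np.float32)) if len(P)>3 else None
        print(n,round(r["score"],2),np.round(r["position"]),len(u),np.round(np.median(P,0),3),rect)
E
```

```text
pics
{'time_s': 0.0, 'q': array([ 9.69700680e-01,  1.81566899e-01,  1.60801308e+00, -2.28340564e-05,
        1.35377908e+00, -2.06312000e-01]), 'dq': array([-3.04102011e-04, -6.79243584e-04, -5.26591506e-04,  6.25968407e-05,
       -3.37580085e-04, -5.99906653e-04]), 'joint_efforts': array([ 9.06197456e-04, -4.44875550e+01, -3.51339161e+01, -1.96088936e-04,
        9.05093970e-03,  3.45438434e-05]), 'eef_pos': array([0.22082775, 0.53030691, 0.23036716]), 'eef_rot': array([-3.36695348e-04,  1.96109975e-01,  9.80581510e-01, -8.16583796e-04]), 'wrist_force': array([ 0.00115357,  0.42431934, -0.17710041]), 'torque': array([-0.02789036, -0.01106726, -0.03493692]), 'grasp_force': 0.0, 'opening': 0.9969521848823784}
sanding_block 0.89 [376. 183.] 838 [ 0.575 -0.374  0.029] ((0.5797690749168396, -0.3804934322834015), (0.07380738109350204, 0.13460557162761688), 39.1015510559082)
sanding_block 0.87 [287. 207.] 772 [ 0.497 -0.088  0.041] ((0.49977758526802063, -0.08810543268918991), (0.11894471943378448, 0.07348721474409103), 82.77808380126953)
lane_board 0.8 [246. 205.] 5194 [0.511 0.043 0.013
[... 1008 characters left out ...]
.04852830618619919, 0.04848967120051384), 0.8358668088912964)
brass_weight 0.82 [182. 204.] 230 [0.512 0.245 0.044] ((0.5132899880409241, 0.2485385537147522), (0.05135468766093254, 0.04945521801710129), 47.32457733154297)
mixing_cup 0.78 [187. 169.] 360 [0.623 0.238 0.029] ((0.6192528009414673, 0.23448053002357483), (0.06853462755680084, 0.06609154492616653), 62.35991668701172)
mixing_cup 0.35 [248. 205.] 5318 [0.51  0.04  0.013] ((0.508590042591095, 0.019207477569580078), (0.3856564164161682, 0.1760987937450409), 79.5013198852539)
hardener_tube 0.91 [145. 182.] 388 [0.586 0.371 0.019] ((0.5798129439353943, 0.37251392006874084), (0.038141775876283646, 0.12997107207775116), 84.37891387939453)
```

View pics/top.png

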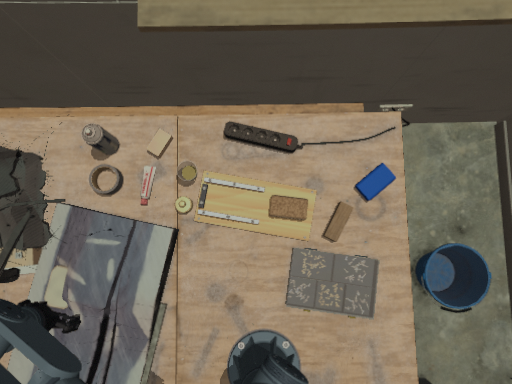

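The brown brick at pixel (287,207) is on the board's apron. The blue one at (376,183) is on the bench, so it is the look-alike. Next I'll confirm this in one enlarged crop and start turning the tool towards the lane heading of about 79.5°.

Run:
```python
from h import *
im=cv2.imread("pics/top.png")[150:255,165:405]
cv2.imwrite("pics/crop.png",cv2.resize(im,None,fx=3,fy=3,interpolation=cv2.INTER_CUBIC))
print(np.round(ctrl.camera_params("wrist")["mount"],3))
```

```text
[[ 0.001 -0.949 -0.314  0.079]
 [ 1.     0.001  0.001 -0.   ]
 [-0.    -0.314  0.949 -0.143]
 [ 0.     0.     0.     1.   ]]
```

View pics/crop.png

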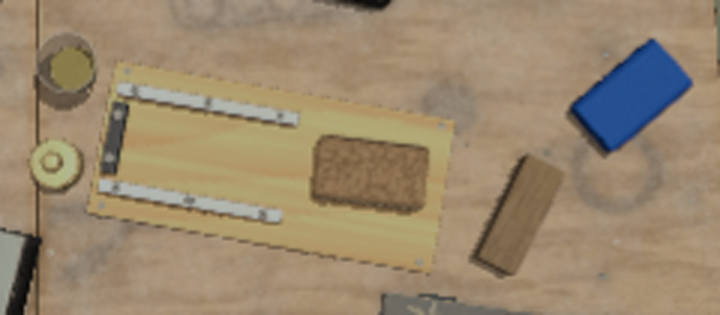

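Request:
apply_moves(
  moves=[
    {"jaw": 0.45, "offset": [0, 0, -24], "rot": [0, 0, 10]},
    {"jaw": 0.45, "offset": [0, 0, -24], "rot": [0, 0, 10]},
    {"jaw": 0.45, "offset": [0, 0, -24], "rot": [0, 0, 10]},
    {"jaw": 0.45, "offset": [0, 0, -24], "rot": [0, 0, 10]},
    {"jaw": 0.45, "offset": [0, 0, -24], "rot": [0, 0, 10]},
  ],
)

```text
time_s: 1.12
eef_pos: [0.2211, 0.5307, 0.3521]
eef_rot: [0.0, 0.594, 0.804, 0.0]
wrist_force: [0.3, 0.0, 0.5]
opening: 0.445
grasp_force: 0.0
```

Request:
apply_moves(
  moves=[
    {"jaw": 0.45, "offset": [0, 0, 0], "rot": [0, 0, 10]},
    {"jaw": 0.45, "offset": [0, 0, 0], "rot": [0, 0, 10]},
    {"jaw": 0.45, "offset": [0, 0, 0], "rot": [0, 0, 8]},
    {"jaw": 0.45, "offset": [0, 0, 0], "rot": [0, 0, 0]},
    {"jaw": 0.45, "offset": [0, 0, 0], "rot": [0, 0, 0]},
  ],
)

```text
time_s: 1.75
eef_pos: [0.2211, 0.5308, 0.3513]
eef_rot: [0.0, 0.769, 0.64, -0.0]
wrist_force: [-0.1, 0.4, -0.0]
opening: 0.446
grasp_force: 0.0
```

The crop confirms it: the brown cork brick lies on the board at crop position (370,172), the blue look-alike is at (632,97), and the pine offcut is at (518,213). I'll move above the lane.

Request:
apply_moves(
  moves=[
    {"jaw": 0.45, "offset": [-41, 41, 0], "rot": [0, 0, 0]},
    {"jaw": 0.45, "offset": [-41, 41, 0], "rot": [0, 0, 0]},
    {"jaw": 0.45, "offset": [-41, 41, 0], "rot": [0, 0, 0]},
    {"jaw": 0.45, "offset": [-41, 41, 0], "rot": [0, 0, 0]},
    {"jaw": 0.45, "offset": [-41, 41, 0], "rot": [0, 0, 0]},
  ],
)

```text
time_s: 2.38
eef_pos: [0.3856, 0.29, 0.3516]
eef_rot: [0.0, 0.769, 0.64, 0.0]
wrist_force: [0.1, 0.1, 0.3]
opening: 0.449
grasp_force: 0.0
```

Request:
apply_moves(
  moves=[
    {"jaw": 0.45, "offset": [-41, 41, 0], "rot": [0, 0, 0]},
    {"jaw": 0.45, "offset": [-41, 41, 0], "rot": [0, 0, 0]},
    {"jaw": 0.45, "offset": [-41, 41, 0], "rot": [0, 0, 0]},
    {"jaw": 0.45, "offset": [-41, 41, 0], "rot": [0, 0, 0]},
    {"jaw": 0.45, "offset": [0, 0, 0], "rot": [0, 0, 0]},
  ],
)

```text
time_s: 3.0
eef_pos: [0.5173, 0.0967, 0.3507]
eef_rot: [0.0, 0.771, 0.637, -0.0]
wrist_force: [0.3, 0.5, 0.1]
opening: 0.449
grasp_force: 0.0
```

```bash
cat >> h.py <<'E'
def wcam():
    o=ctrl.get_obs(); q=o["eef_rot"]; T=np.eye(4)
    T[:3,:3]=R.from_quat(np.r_[q[1:],q[0]]).as_matrix(); T[:3,3]=o["eef_pos"]
    T=T@np.array(ctrl.camera_params("wrist")["mount"])
    im,d=ctrl.camera("wrist"); p=ctrl.camera_params("wrist")
    H,W=d.shape; u,v=np.meshgrid(np.arange(W),np.arange(H))
    n=cv2.undistortPoints(np.c_[u.ravel(),v.ravel()].astype(float).reshape(-1,1,2),np.array(p["K"]),np.array(p["dist"])).reshape(-1,2)
    z=d.ravel(); X=(np.c_[n*z[:,None],z]@T[:3,:3].T+T[:3,3]).reshape(H,W,3); X[d==0]=np.nan
    return im,X
def box(X,m,lo,hi):
    k=m&(X[...,2]>lo)&(X[...,2]<hi); P=X[k]
    return np.median(P[:,2]),cv2.minAreaRect(P[:,:2].astype(np.float32)),len(P)
E
python3 - <<'E'
from h import *
im,X=wcam(); cv2.imwrite("pics/w1.png",im[...,::-1]); np.save("X.npy",X)
for n,lo,hi in [("sanding_block",.035,.05),("lane_board",.005,.02),("rail_left",.028,.034),("rail_right",.028,.034),("pine_block",.02,.05)]:
    for r in ctrl.outline_of("wrist",n)[:2]:
        try: print(n,round(r["score"],2),np.round(r["position"]),r["region"].sum(),box(X,r["region"],lo,hi))
        except Exception as e: print(n,r["score"],r["position"],"x")
E
```

```text
sanding_block 0.45 [358. 372.] 121 (np.float64(nan), ((0.0, 0.0), (0.0, 0.0), 0.0), 0)
lane_board 0.91 [255. 151.] 19203 (np.float64(0.012726016506347304), ((0.5112722516059875, 0.01622311770915985), (0.3786813020706177, 0.16983796656131744), 78.99221801757812), 15672)
lane_board 0.19 [251. 326.] 2078 (np.float64(0.012565732568983329), ((0.4560280740261078, -0.23004914820194244), (0.04039512574672699, 0.13088132441043854), 80.64344024658203), 364)
rail_left 0.63 [224. 132.] 1260 (np.float64(0.03252045983314905), ((0.4739015996456146, 0.10471700131893158), (0.198053777217865, 0.013989405706524849), 79.01529693603516), 1024)
rail_right 0.72 [314.  23.] 2471 (np.float64(0.03140865734399417), ((0.6266136169433594, 0.23544767498970032), (0.039072781801223755, 0.05172182247042656), 35.25688171386719), 108)
rail_right 0.67 [295. 133.] 1280 (np.float64(0.03257782100007839), ((0.5790523886680603, 0.08564097434282303), (0.19630472362041473, 0.01420391071587801), 79.00830841064453), 1061)
pine_block 0.62 [251. 329.] 2118 (np.float64(0.03445422227925149), ((0.45280149579048157, -0.24976801872253418), (0.047357432544231415, 0.12439364939928055), 61.47858810424805), 1655)
  return _methods._mean(a, axis=axis, dtype=dtype,
  ret = ret.dtype.type(ret / rcount)
```

View pics/w1.png

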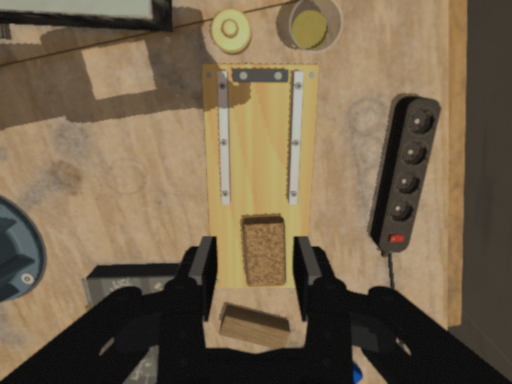

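The wrist view shows the cork block at (265,250), the rails at (224,135) and (296,135), the stop at (260,75), the pine offcut at (253,326) and the fingers in the foreground. The rail and board fits match the given sizes, with a heading of 79.0°. Next I'll fit the block from depth.

```bash
cat >> h.py <<'E'
A=np.deg2rad(79.0); ex=np.array([np.cos(A),np.sin(A)]); ey=np.array([-ex[1],ex[0]]); O=np.array([.5131,.0265])
def tob(P): P=np.asarray(P)-O; return np.stack([P@ex,P@ey],-1)*1000
def block(X,lo=.038,hi=.048):
    B=tob(X[...,:2]); k=(X[...,2]>lo)&(X[...,2]<hi)&(B[...,0]>-210)&(B[...,0]<160)&(abs(B[...,1])<80)
    n,l,s,_=cv2.connectedComponentsWithStats(k.astype(np.uint8)); i=1+np.argmax(s[1:,4])
    P=B[l==i].astype(np.float32); r=cv2.minAreaRect(P); return r,np.round(cv2.boxPoints(r)),len(P)
E
python3 - <<'E'
from h import *
X=np.load("X.npy"); print(block(X)); o=ctrl.get_obs(); print(tob(o["eef_pos"][:2]),o["q"])
P=X[(X[...,2]>.028)&(X[...,2]<.04)]; B=tob(P[:,:2]); k=(B[:,0]<-200)&(B[:,0]>-330)&(abs(B[:,1])<80); print("pine",B[k].min(0),B[k].max(0)); print(np.round(cv2.boxPoints(cv2.minAreaRect(B[k].astype(np.float32)))))
E
```

```text
(((-117.04936218261719, -9.526973724365234), (118.93596649169922, 68.37751770019531), 2.339144468307495), array([[-178.,   22.],
       [-175.,  -46.],
       [ -56.,  -41.],
       [ -59.,   27.]], dtype=float32), 2492)
[73.92399009 12.19071981] [-3.20564548e-02 -8.17200547e-03  1.57054082e+00  1.68398547e-04
  1.57890129e+00  1.50799637e-01]
pine [-317.35580057  -59.2706136 ] [-243.95837829   71.64766699]
[[-323.  -47.]
 [-278.  -60.]
 [-242.   59.]
 [-288.   73.]]
```

Block in the board frame: centre (-117, -9.5) mm, yaw +2.3°. I'll square and centre it first with a flat two-finger push on its right side, while it is still on the open apron, and then push from its rear.

Request:
apply_moves(
  moves=[
    {"jaw": 0.45, "offset": [-48, 22.5, 0], "rot": [0, 0, 0]},
    {"jaw": 0.45, "offset": [-48, 22.5, 0], "rot": [0, 0, 0]},
    {"jaw": 0.45, "offset": [-48, 22.5, 0], "rot": [0, 0, 0]},
    {"jaw": 0.45, "offset": [-47, 22.5, 0], "rot": [0, 0, 0]},
    {"jaw": 0.45, "offset": [0, 0, 20], "rot": [0, 0, -10]},
  ],
)

```text
time_s: 3.92
eef_pos: [0.5703, -0.1068, 0.3325]
eef_rot: [0.002, 0.71, 0.704, 0.0]
wrist_force: [-0.1, 0.1, -0.1]
opening: 0.449
grasp_force: 0.0
```

Request:
apply_moves(
  moves=[
    {"jaw": 0.45, "offset": [0, 0, 25], "rot": [0, 0, -10]},
    {"jaw": 0.45, "offset": [0, 0, 25], "rot": [0, 0, -10]},
    {"jaw": 0.45, "offset": [0, 0, 25], "rot": [0, 0, -10]},
    {"jaw": 0.45, "offset": [0, 0, 25], "rot": [0, 0, -10]},
    {"jaw": 0.45, "offset": [0, 0, 25], "rot": [0, 0, -10]},
  ],
)

```text
time_s: 4.55
eef_pos: [0.5692, -0.1028, 0.2059]
eef_rot: [0.0, 0.343, 0.939, 0.0]
wrist_force: [0.5, 0.1, 0.1]
opening: 0.45
grasp_force: 0.0
```

Request:
apply_moves(
  moves=[
    {"jaw": 0.45, "offset": [0, 0, 25], "rot": [0, 0, -10]},
    {"jaw": 0.45, "offset": [0, 0, 25], "rot": [0, 0, -10]},
    {"jaw": 0.45, "offset": [0, 0, 25], "rot": [0, 0, -10]},
    {"jaw": 0.45, "offset": [0, 0, 0], "rot": [0, 0, 0]},
    {"jaw": 0.45, "offset": [0, 0, 0], "rot": [0, 0, 0]},
  ],
)

```text
time_s: 5.18
eef_pos: [0.5698, -0.1037, 0.1325]
eef_rot: [0.001, 0.094, 0.996, -0.0]
wrist_force: [-0.3, 0.1, 0.3]
opening: 0.452
grasp_force: 0.0
```

```bash
cat >> h.py <<'E'
def st():
    o=ctrl.get_obs(); q=o["eef_rot"]; m=R.from_quat(np.r_[q[1:],q[0]]).as_matrix()
    print("t",o["time_s"],"tcp",np.round(tob(o["eef_pos"][:2]),1),"z",round(o["eef_pos"][2]*1000,1),"yaw",np.round(np.rad2deg(np.arctan2(m[1,0],m[0,0]))-79,2),"tz",np.round(m[:,2],3),"q",np.round(o["q"],2),"F",np.round(o["wrist_force"],1))
E
python3 -c "from h import *; st()
im,X=wcam(); cv2.imwrite('pics/w2.png',im[...,::-1]); print(block(X))"
```

```text
t 5.175 tcp [-117.   -80.5] z 132.5 yaw 90.26 tz [ 0.001 -0.001 -1.   ] q [-0.38  0.29  1.68  0.    1.16 -1.77] F [-0.3  0.1  0.3]
(((-117.96237182617188, -9.726604461669922), (118.2333755493164, 65.22129821777344), 3.120941400527954), array([[-179.,   20.],
       [-175.,  -46.],
       [ -57.,  -39.],
       [ -61.,   26.]], dtype=float32), 14818)
```

View pics/w2.png

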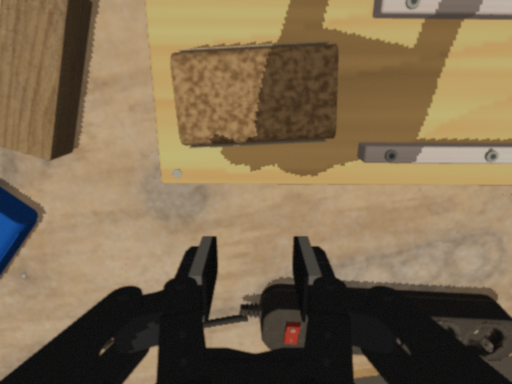

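Request:
apply_moves(
  moves=[
    {"jaw": 0.45, "offset": [0, 0, 38], "rot": [0, 0, 0]},
    {"jaw": 0.45, "offset": [0, 0, 38], "rot": [0, 0, 0]},
    {"jaw": 0.45, "offset": [0, 0, 26], "rot": [0, 0, 0]},
    {"jaw": 0.45, "offset": [0, 0, 11], "rot": [0, 0, 0]},
    {"jaw": 0.45, "offset": [0, 0, 0], "rot": [0, 0, 0]},
  ],
)

```text
time_s: 5.85
eef_pos: [0.5694, -0.1043, 0.0188]
eef_rot: [0.0, 0.093, 0.996, -0.0]
wrist_force: [-0.4, 0.5, 0.3]
opening: 0.449
grasp_force: 0.0
```

Request:
apply_moves(
  moves=[
    {"jaw": 0.45, "offset": [9, 0, 0], "rot": [0, 0, 0]},
    {"jaw": 0.45, "offset": [9, 0, 0], "rot": [0, 0, 0]},
    {"jaw": 0.45, "offset": [4, 0, 0], "rot": [0, 0, 0]},
    {"jaw": 0.45, "offset": [4, 0, 0], "rot": [0, 0, 0]},
    {"jaw": 0.45, "offset": [3, 0, 0], "rot": [0, 0, 0]},
  ],
)

```text
time_s: 6.48
eef_pos: [0.5408, -0.0991, 0.0187]
eef_rot: [0.001, 0.093, 0.996, -0.0]
wrist_force: [1.1, -0.1, 0.5]
opening: 0.449
grasp_force: 0.5
```

```bash
python3 -c "from h import *; st()
im,X=wcam(); cv2.imwrite('pics/w3.png',im[...,::-1]); print(block(X))"
```

```text
t 6.475 tcp [-118.   -51.2] z 18.7 yaw 90.38 tz [ 0.001 -0.001 -1.   ] q [-0.4   0.41  1.8  -0.    0.93 -1.78] F [ 1.1 -0.1  0.5]
(((-116.77658081054688, -7.316112518310547), (118.86292266845703, 64.9464340209961), 1.9660441875457764), array([[-177.,   23.],
       [-175.,  -42.],
       [ -56.,  -38.],
       [ -58.,   27.]], dtype=float32), 43775)
```

View pics/w3.png

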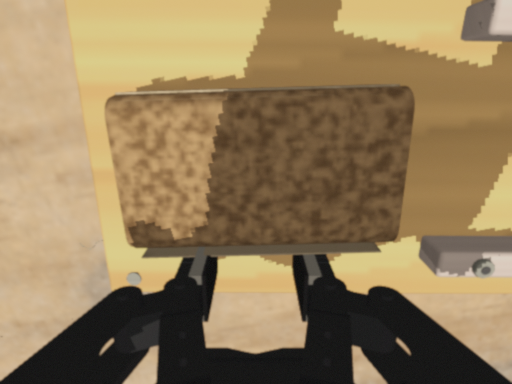

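The fingers are touching the block's right side, at about (200,255) and (312,255), and the block is squaring up. I'll push 7 mm more.

Request:
apply_moves(
  moves=[
    {"jaw": 0.45, "offset": [2, 0, 0], "rot": [0, 0, 0]},
    {"jaw": 0.45, "offset": [2, 0, 0], "rot": [0, 0, -0.3]},
    {"jaw": 0.45, "offset": [2, 0, 0], "rot": [0, 0, 0]},
    {"jaw": 0.45, "offset": [1, 0, 0], "rot": [0, 0, 0]},
    {"jaw": 0.45, "offset": [0, 0, 0], "rot": [0, 0, 0]},
  ],
)

```text
time_s: 7.15
eef_pos: [0.5335, -0.0975, 0.0182]
eef_rot: [-0.0, 0.09, 0.996, 0.0]
wrist_force: [0.8, -1.0, 1.0]
opening: 0.449
grasp_force: 0.4
```

```bash
python3 -c "from h import *; st()
im,X=wcam(); print(block(X))"
```

```text
t 7.15 tcp [-117.9  -43.7] z 18.2 yaw 90.68 tz [-0.  0. -1.] q [-0.4   0.4   1.82  0.    0.92 -1.79] F [ 0.8 -1.   1. ]
(((-116.25663757324219, -0.2894706726074219), (118.68595123291016, 64.65675354003906), 0.7758280634880066), array([[-176.,   31.],
       [-175.,  -33.],
       [ -56.,  -32.],
       [ -57.,   33.]], dtype=float32), 43789)
```

The block is centred at y about -0.3 mm with yaw 0.8°. I'll back off, rise, turn along the lane and go behind its rear end.

Request:
apply_moves(
  moves=[
    {"jaw": 0.45, "offset": [-15, 0, 0], "rot": [0, 0, 0]},
    {"jaw": 0.45, "offset": [-16, 0, 0], "rot": [0, 0, 0]},
    {"jaw": 0.45, "offset": [0, 0, -35], "rot": [0, 0, 0]},
    {"jaw": 0.45, "offset": [0, 0, -35], "rot": [0, 0, 0]},
    {"jaw": 0.45, "offset": [0, 0, -30], "rot": [0, 0, 10]},
  ],
)

```text
time_s: 7.82
eef_pos: [0.5638, -0.103, 0.1191]
eef_rot: [-0.0, 0.178, 0.984, 0.0]
wrist_force: [-0.2, -0.2, -0.3]
opening: 0.452
grasp_force: 0.0
```

Request:
apply_moves(
  moves=[
    {"jaw": 0.45, "offset": [0, 0, 0], "rot": [0, 0, 10]},
    {"jaw": 0.45, "offset": [0, 0, 0], "rot": [0, 0, 10]},
    {"jaw": 0.45, "offset": [0, 0, 0], "rot": [0, 0, 10]},
    {"jaw": 0.45, "offset": [0, 0, 0], "rot": [0, 0, 10]},
    {"jaw": 0.45, "offset": [0, 0, 0], "rot": [0, 0, 10]},
  ],
)

```text
time_s: 8.45
eef_pos: [0.5636, -0.1029, 0.1178]
eef_rot: [-0.001, 0.578, 0.816, -0.0]
wrist_force: [-0.8, 1.0, -0.0]
opening: 0.448
grasp_force: 0.0
```

Request:
apply_moves(
  moves=[
    {"jaw": 0.45, "offset": [0, 0, 0], "rot": [0, 0, 10]},
    {"jaw": 0.45, "offset": [0, 0, 0], "rot": [0, 0, 10]},
    {"jaw": 0.45, "offset": [0, 0, 0], "rot": [0, 0, 10]},
    {"jaw": 0.45, "offset": [0, 0, 0], "rot": [0, 0, 0.7]},
    {"jaw": 0.45, "offset": [0, 0, 0], "rot": [0, 0, 0]},
  ],
)

```text
time_s: 9.07
eef_pos: [0.5639, -0.103, 0.118]
eef_rot: [-0.0, 0.771, 0.637, -0.0]
wrist_force: [-0.9, 0.2, 0.2]
opening: 0.451
grasp_force: 0.0
```

Request:
apply_moves(
  moves=[
    {"jaw": 0.45, "offset": [-41, -37, 0], "rot": [0, 0, 0]},
    {"jaw": 0.45, "offset": [-41, -37, 0], "rot": [0, 0, 0]},
    {"jaw": 0.45, "offset": [0, 0, 0], "rot": [0, 0, 0]},
    {"jaw": 0.45, "offset": [0, 0, 0], "rot": [0, 0, 0]},
    {"jaw": 0.45, "offset": [0, 0, 0], "rot": [0, 0, 0]},
  ],
)

```text
time_s: 9.7
eef_pos: [0.4767, -0.1691, 0.1185]
eef_rot: [0.0, 0.771, 0.637, 0.0]
wrist_force: [-0.6, 0.1, 0.2]
opening: 0.451
grasp_force: 0.0
```

```bash
python3 -c "from h import *; st()
im,X=wcam(); print(block(X))"
```

```text
t 9.7 tcp [-198.9   -1.6] z 118.5 yaw 0.08 tz [ 0.001 -0.    -1.   ] q [-0.58  0.16  1.88  0.    1.1  -0.39] F [-0.6  0.1  0.2]
(((-121.44229888916016, -0.7954940795898438), (107.98250579833984, 65.21953582763672), 0.616197407245636), array([[-176.,   31.],
       [-175.,  -34.],
       [ -67.,  -33.],
       [ -68.,   32.]], dtype=float32), 15632)
```

Request:
apply_moves(
  moves=[
    {"jaw": 0.45, "offset": [0, -1, 38], "rot": [0, 0, 0]},
    {"jaw": 0.45, "offset": [0, 0, 38], "rot": [0, 0, 0]},
    {"jaw": 0.45, "offset": [0, 0, 16], "rot": [0, 0, 0]},
    {"jaw": 0.45, "offset": [0, 0, 7], "rot": [0, 0, 0]},
    {"jaw": 0.45, "offset": [0, 0, 0], "rot": [0, 0, 0]},
  ],
)

```text
time_s: 10.38
eef_pos: [0.4755, -0.1694, 0.0197]
eef_rot: [0.0, 0.772, 0.636, 0.0]
wrist_force: [1.0, -0.1, -0.5]
opening: 0.452
grasp_force: 0.0
```

Request:
apply_moves(
  moves=[
    {"jaw": 0.45, "offset": [7, 0, 0], "rot": [0, 0, 0]},
    {"jaw": 0.45, "offset": [5, 0, 0], "rot": [0, 0, 0]},
    {"jaw": 0.45, "offset": [5, 0, 0], "rot": [0, 0, 0]},
    {"jaw": 0.45, "offset": [8, 0, 0], "rot": [0, 0, 0]},
    {"jaw": 0.45, "offset": [8, 0, 0], "rot": [0, 0, 0]},
  ],
)

```text
time_s: 11.0
eef_pos: [0.4815, -0.1365, 0.0195]
eef_rot: [0.0, 0.772, 0.636, 0.0]
wrist_force: [0.3, -1.1, 0.9]
opening: 0.453
grasp_force: 0.6
```

```bash
python3 -c "from h import *; st()
im,X=wcam(); cv2.imwrite('pics/w4.png',im[...,::-1]); print(block(X))"
```

```text
t 11.0 tcp [-1.661e+02 -1.000e-01] z 19.5 yaw -0.02 tz [ 0. -0. -1.] q [-0.51  0.33  1.93 -0.    0.89 -0.32] F [ 0.3 -1.1  0.9]
(((-117.70904541015625, -1.7960624694824219), (120.46642303466797, 65.96992492675781), 0.1266583353281021), array([[-178.,   31.],
       [-178.,  -35.],
       [ -57.,  -35.],
       [ -58.,   31.]], dtype=float32), 41347)
```

View pics/w4.png

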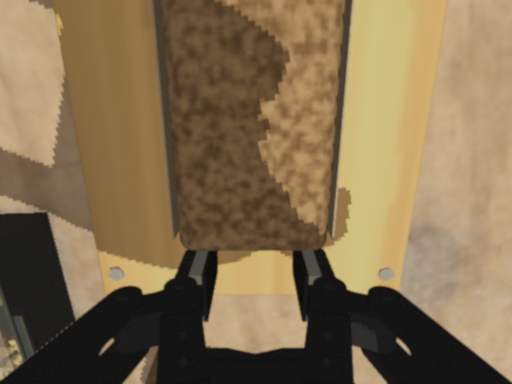

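Both fingers are on the rear face, at about (200,252) and (310,252), and the block is straight (yaw 0.1°, y about -2 mm). I'll push on into the lane.

Request:
apply_moves(
  moves=[
    {"jaw": 0.45, "offset": [10, 0, 0], "rot": [0, 0, 0]},
    {"jaw": 0.45, "offset": [10, 0, 0], "rot": [0, 0, 0]},
    {"jaw": 0.45, "offset": [10, 0, 0], "rot": [0, 0, 0]},
    {"jaw": 0.45, "offset": [10, 0, 0], "rot": [0, 0, 0]},
    {"jaw": 0.45, "offset": [10, 0, 0], "rot": [0, 0, 0]},
  ],
)

```text
time_s: 11.68
eef_pos: [0.4909, -0.0871, 0.0193]
eef_rot: [-0.0, 0.772, 0.636, -0.0]
wrist_force: [0.1, -1.0, 0.6]
opening: 0.45
grasp_force: 0.6
```

```bash
python3 -c "from h import *; st()
im,X=wcam(); print(block(X))"
```

```text
t 11.675 tcp [-115.8    0.2] z 19.3 yaw -0.01 tz [-0.  0. -1.] q [-0.41  0.32  1.93 -0.    0.89 -0.22] F [ 0.1 -1.   0.6]
(((-67.64720153808594, -1.63323974609375), (120.71365356445312, 65.88310241699219), 0.16705690324306488), array([[-128.,   31.],
       [-128.,  -35.],
       [  -7.,  -34.],
       [  -7.,   31.]], dtype=float32), 41487)
```

Stable, so I'll continue.

Request:
apply_moves(
  moves=[
    {"jaw": 0.45, "offset": [10, 0, 0], "rot": [0, 0, 0]},
    {"jaw": 0.45, "offset": [10, 0, 0], "rot": [0, 0, 0]},
    {"jaw": 0.45, "offset": [10, 0, 0], "rot": [0, 0, 0]},
    {"jaw": 0.45, "offset": [10, 0, 0], "rot": [0, 0, 0]},
    {"jaw": 0.45, "offset": [10, 0, 0], "rot": [0, 0, 0]},
  ],
)

```text
time_s: 12.35
eef_pos: [0.5004, -0.038, 0.0193]
eef_rot: [-0.0, 0.772, 0.636, -0.0]
wrist_force: [-0.3, -1.0, -0.3]
opening: 0.448
grasp_force: 0.2
```

Request:
apply_moves(
  moves=[
    {"jaw": 0.45, "offset": [10, 0, 0], "rot": [0, 0, 0]},
    {"jaw": 0.45, "offset": [10, 0, 0], "rot": [0, 0, 0]},
    {"jaw": 0.45, "offset": [10, 0, 0], "rot": [0, 0, 0]},
    {"jaw": 0.45, "offset": [10, 0, 0], "rot": [0, 0, 0]},
    {"jaw": 0.45, "offset": [10, 0, 0], "rot": [0, 0, 0]},
  ],
)

```text
time_s: 12.98
eef_pos: [0.51, 0.011, 0.0193]
eef_rot: [-0.0, 0.772, 0.636, -0.0]
wrist_force: [0.5, 0.1, -0.2]
opening: 0.45
grasp_force: 0.2
```

```bash
python3 -c "from h import *; st()
im,X=wcam(); cv2.imwrite('pics/w5.png',im[...,::-1]); print(block(X))"
```

```text
t 12.975 tcp [-15.8   0.1] z 19.3 yaw -0.02 tz [-0.  0. -1.] q [-0.21  0.34  1.9   0.    0.9  -0.02] F [ 0.5  0.1 -0.2]
(((32.14116668701172, -1.5804595947265625), (120.74564361572266, 66.08716583251953), 0.30427491664886475), array([[-28.,  31.],
       [-28., -35.],
       [ 93., -34.],
       [ 92.,  32.]], dtype=float32), 41450)
```

View pics/w5.png

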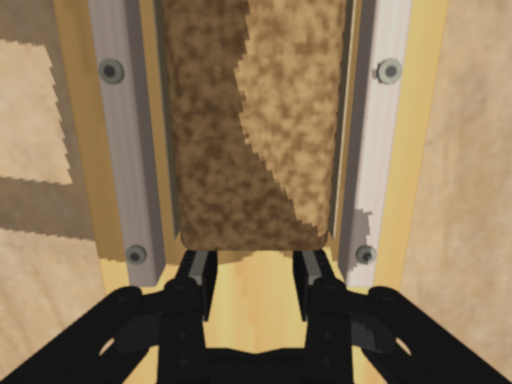

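The block is between the rails with clear gaps on both sides, at (165,200) and (345,200). Before the fingers go further in, I'll check how wide the gripper is near rail height.

```bash
python3 -c "from h import *
im,X=wcam(); B=tob(X[...,:2]); v=np.arange(384)[:,None]*np.ones((1,512))
g=im.max(-1)<70
for lo,hi in [(.037,.045),(.045,.055),(.055,.065),(.065,.08),(.08,.1),(.1,.14)]:
    k=(X[...,2]>lo)&(X[...,2]<hi)&(v>250)&(B[...,0]<0); print(lo,k.sum(),B[k].min(0) if k.any() else '',B[k].max(0) if k.any() else '')
"
```

```text
0.037 708 [-27.10965584 -56.61358325] [-3.88465971 55.34961846]
0.045 1054 [-27.34343575 -34.90352423] [-3.66094001 31.31655871]
0.055 1404 [-26.89639917 -43.38746138] [-1.71808745 39.81143315]
0.065 8536 [-29.07238348 -55.96945135] [-1.15147317 52.71428764]
0.08 10708 [-28.71978042 -63.52470109] [-7.49844299e-04  5.93951687e+01]
0.1 4247 [-10.46624239 -65.52039261] [-1.43837976e-03  6.15210312e+01]
```

The wide parts sit above z = 65 mm, well over the rail screw heads at 35 mm. About 43 mm remains, so I'll approach and then creep.

Request:
apply_moves(
  moves=[
    {"jaw": 0.45, "offset": [9, 0, 0], "rot": [0, 0, 0]},
    {"jaw": 0.45, "offset": [9, 0, 0], "rot": [0, 0, 0]},
    {"jaw": 0.45, "offset": [9, 0, 0], "rot": [0, 0, 0]},
    {"jaw": 0.45, "offset": [6, 0, 0], "rot": [0, 0, 0]},
    {"jaw": 0.45, "offset": [4, 0, 0], "rot": [0, 0, 0]},
  ],
)

```text
time_s: 13.7
eef_pos: [0.517, 0.0471, 0.0193]
eef_rot: [0.0, 0.772, 0.636, -0.0]
wrist_force: [1.2, -0.2, 0.6]
opening: 0.449
grasp_force: 0.4
```

Request:
apply_moves(
  moves=[
    {"jaw": 0.45, "offset": [1, 0, 0], "rot": [0, 0, 0]},
    {"jaw": 0.45, "offset": [1, 0, 0], "rot": [0, 0, 0]},
    {"jaw": 0.45, "offset": [0.5, 0, 0], "rot": [0, 0, 0]},
    {"jaw": 0.45, "offset": [0.5, 0, 0], "rot": [0, 0, 0]},
    {"jaw": 0.45, "offset": [0, 0, 0], "rot": [0, 0, 0]},
  ],
)

```text
time_s: 14.32
eef_pos: [0.5176, 0.0495, 0.0193]
eef_rot: [0.0, 0.772, 0.636, 0.0]
wrist_force: [-0.0, -0.9, 0.7]
opening: 0.448
grasp_force: 0.4
```

```bash
python3 -c "from h import *; st()"
```

```text
t 14.325 tcp [23.4  0. ] z 19.3 yaw -0.03 tz [ 0.  0. -1.] q [-0.13  0.36  1.88  0.    0.9   0.06] F [-0.  -0.9  0.7]
```

Request:
apply_moves(
  moves=[
    {"jaw": 0.45, "offset": [0.7, 0, 0], "rot": [0, 0, 0]},
    {"jaw": 0.45, "offset": [0.7, 0, 0], "rot": [0, 0, 0]},
    {"jaw": 0.45, "offset": [0.6, 0, 0], "rot": [0, 0, 0]},
    {"jaw": 0.45, "offset": [0, 0, 0], "rot": [0, 0, 0]},
    {"jaw": 0.45, "offset": [0, 0, 0], "rot": [0, 0, 0]},
  ],
)

```text
time_s: 14.95
eef_pos: [0.5179, 0.0517, 0.0193]
eef_rot: [-0.0, 0.772, 0.636, 0.0]
wrist_force: [-0.7, 0.3, -0.7]
opening: 0.447
grasp_force: 0.0
```

Request:
apply_moves(
  moves=[
    {"jaw": 0.45, "offset": [0.5, 0, 0], "rot": [0, 0, 0]},
    {"jaw": 0.45, "offset": [0.5, 0, 0], "rot": [0, 0, 0]},
    {"jaw": 0.45, "offset": [0, 0, 0], "rot": [0, 0, 0]},
    {"jaw": 0.45, "offset": [0, 0, 0], "rot": [0, 0, 0]},
    {"jaw": 0.45, "offset": [0, 0, 0], "rot": [0, 0, 0]},
  ],
)

```text
time_s: 15.58
eef_pos: [0.5179, 0.0519, 0.0193]
eef_rot: [0.0, 0.772, 0.636, -0.001]
wrist_force: [-2.2, -4.5, 1.2]
opening: 0.454
grasp_force: 2.6
```

Request:
apply_moves(
  moves=[
    {"jaw": 0.45, "offset": [0.5, 0, 0], "rot": [0, 0, 0]},
    {"jaw": 0.45, "offset": [0.5, 0, 0], "rot": [0, 0, 0]},
    {"jaw": 0.45, "offset": [0, 0, 0], "rot": [0, 0, 0]},
    {"jaw": 0.45, "offset": [0, 0, 0], "rot": [0, 0, 0]},
    {"jaw": 0.45, "offset": [0, 0, 0], "rot": [0, 0, 0]},
  ],
)

```text
time_s: 16.2
eef_pos: [0.5179, 0.0519, 0.0193]
eef_rot: [0.001, 0.772, 0.636, -0.001]
wrist_force: [-3.3, -9.0, 1.1]
opening: 0.452
grasp_force: 5.0
```

The force rose to 9 N with no further movement, so the block is seated on the stop. I'll back off, rise and look.

Request:
apply_moves(
  moves=[
    {"jaw": 0.45, "offset": [-3, 0, 0], "rot": [0, 0, 0]},
    {"jaw": 0.45, "offset": [-15, 0, 0], "rot": [0, 0, 0]},
    {"jaw": 0.45, "offset": [-15, 0, 0], "rot": [0, 0, 0]},
    {"jaw": 0.45, "offset": [0, 0, -40], "rot": [0, 0, 0]},
    {"jaw": 0.45, "offset": [0, 0, -60], "rot": [0, 0, 0]},
  ],
)

```text
time_s: 16.82
eef_pos: [0.51, 0.0203, 0.1185]
eef_rot: [-0.002, 0.772, 0.635, -0.002]
wrist_force: [2.2, -0.4, 0.5]
opening: 0.447
grasp_force: 0.0
```

Request:
apply_moves(
  moves=[
    {"jaw": 0.45, "offset": [35, 0, -50], "rot": [0, 0, 0]},
    {"jaw": 0.45, "offset": [35, 0, -50], "rot": [0, 0, 0]},
    {"jaw": 0.45, "offset": [40, 0, -20], "rot": [0, 0, 0]},
    {"jaw": 0.45, "offset": [40, 0, 0], "rot": [0, 0, 0]},
    {"jaw": 0.45, "offset": [0, 0, 0], "rot": [0, 0, 0]},
  ],
)

```text
time_s: 17.45
eef_pos: [0.5407, 0.1698, 0.2395]
eef_rot: [-0.0, 0.771, 0.637, 0.0]
wrist_force: [0.1, -0.8, -0.2]
opening: 0.449
grasp_force: 0.0
```

```bash
python3 -c "from h import *; st()
im,X=wcam(); cv2.imwrite('pics/w6.png',im[...,::-1]); print(block(X))"
```

```text
t 17.45 tcp [145.9   0.2] z 239.5 yaw 0.14 tz [ 0.001  0.001 -1.   ] q [0.09 0.15 1.62 0.   1.37 0.28] F [ 0.1 -0.8 -0.2]
(((95.23612976074219, -1.4219284057617188), (118.42327117919922, 68.956787109375), 0.13309845328330994), array([[ 36.,  33.],
       [ 36., -36.],
       [155., -36.],
       [154.,  33.]], dtype=float32), 5251)
```

View pics/w6.png

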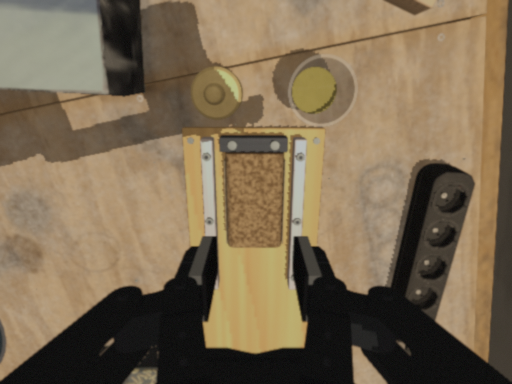

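The block at (255,200) is against the stop at (254,145). It is straight, with clear gaps to both rails: centre (95.2, -1.4) mm, yaw 0.1°.

```bash
python3 -c "from h import *; print(ctrl.hand_in())"
```

```text
the job is handed in; nothing more can be done
None
```

I pushed the cork sanding block down the lane until it seated against the steel stop, where it lies flat and within about 0.1° of straight. It is clear of both rails, the arm is well clear of everything, and I handed the job in at about 17.5 s.

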